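# Make up the coffee caddy

### The job

Make up the wooden coffee caddy that goes back on the shelf. The screw-lid jar in it does not belong there: let the jar and the clamp-lid canister change places, so that the canister ends in the square bay where the jar is now and the jar stands well on the trivet, not overhanging it; put the moka pot in the other square bay and the teaspoon flat in the long slot. Keep the pot and both jars upright throughout, and leave the milk jug, the cake fork and the saucer where they are.

Things in the scene. Friction and masses are not known exactly. Their poses are not given: they have to be found in the camera images.
- caddy: Open wooden caddy, fixed, 188 (x) by 218 (y) by 45 mm high, walls and floor 6 mm. Origin: centre of underside; inner floor 6 mm up. Long slot on its -x side (facing the robot), inside 70 by 206 mm, centre (-53, 0) mm in its frame. Behind it two square bays, 100 mm inside, centres (38, 53) (canister's bay; holds the jar at the start) and (38, -53) (pot's bay, empty). Yaw within 0.3 rad of 0.
- trivet: Grey round silicone trivet, fixed flat on the counter, 110 mm across, 8 mm thick. Origin: centre of the underside. The canister stands on it at the start.
- canister: Glass canister, hinged glass lid with steel wire clamp: upright cylinder 62 mm across, 112 mm tall. Origin: centre of underside, z up. Clamp wire stands out to 40 mm from the axis at +y, hinge to 37 mm at -y (58 to 112 mm up): grip the bare glass along its x axis, about 85 mm up. Stands on the trivet at the start. About 0.3 kg.
- jar: Glass jar with plain steel screw lid, look-alike of the canister: upright, 62 mm across, glass up to 80 mm, then a neck 58 mm across, lid 62 mm across from 86 to 110 mm up. Origin: centre of underside. Grip the lid from any side, about 97 mm up. Stands in the caddy's +y bay at the start. About 0.3 kg.
- moka_pot: Stainless moka pot, lid shut, 138 mm tall with its black knob. Origin: centre of underside on the axis, z up. Boiler 67 mm across at the foot, 56 mm at 60 mm up; above it a round chamber 60 mm across, 60 to 120 mm up: grip it along the pot's x at about 106 mm up. Black handle at +y to 63 mm from the axis (63 to 121 mm up), spout at -y to 42 mm. About 0.4 kg.
- teaspoon: Steel teaspoon, 129 mm long, lying on the counter along its own x: bowl (29 mm wide, 7 mm high) at +x, handle to -x. Origin: on the counter under its middle, z up. Handle 9 mm wide, 5 mm thick, top 8 mm up, from x = -65 to 25 mm. Grip across the handle (along y) near x = 5 mm. About 35 g.
- milk_jug: Small open steel milk jug, no lid, 90 mm tall, 70 mm across, steel loop handle at +y to 62 mm from the axis. Origin: centre of the underside. To be left alone.
- cake_fork: Three-pronged steel cake fork, 140 mm long, 20 mm wide, 7 mm high, lying along its own x with the prongs at +x. Origin: on the counter under its middle. To be left alone.
- saucer: White ceramic saucer with blue pattern, 110 mm across, 13 mm high. Origin: centre of the underside. To be left alone.
There are look-alikes about, which are no part of the job. Leave any green look-alike of the teaspoon alone.

How it is judged (in metres and radians):
At the end, for the whole second after the job is handed in: Canister upright on the floor of the +y bay, pot likewise in the -y bay (each within 23 mm of bay centre in x and y); teaspoon flat in the slot; jar upright on the trivet within 24 mm of its centre; all at rest; jug, fork and saucer within 25 mm of their starts (x of canister in the frame of caddy between 0.015 and 0.061 m and y of canister in the frame of caddy between 0.03 and 0.076 m and z of canister in the frame of caddy between 0 and 0.012 m and angle between each of canister, moka_pot, jar's own z axis and vertical below 0.12 rad and x of moka_pot in the frame of caddy between 0.015 and 0.061 m and y of moka_pot in the frame of caddy between -0.076 and -0.03 m and z of moka_pot in the frame of caddy between 0 and 0.012 m and x of teaspoon in the frame of caddy between -0.085 and -0.021 m and y of teaspoon in the frame of caddy between -0.06 and 0.06 m and z of teaspoon in the frame of caddy between 0 and 0.018 m and angle between the z axis of teaspoon and the z axis of caddy, either way round below 0.2 rad and horizontal distance between jar and trivet below 0.024 m and height (world z) of jar between 0.004 and 0.013 m and linear speed of each of canister, moka_pot, teaspoon, jar below 0.02 m/s and distance of each of milk_jug, cake_fork, saucer from where it was at the start of the episode below 0.025 m); the robot touches nothing.
It fails at once if the canister, the jar or the moka pot is tipped by more than 0.6 rad (angle between any of canister, jar, moka_pot's own z axis and vertical above 0.6 rad).
It fails at once if the milk jug, the cake fork or the saucer is moved by more than 40 mm (distance of any of milk_jug, cake_fork, saucer from where it was at the start of the episode above 0.04 m).
It also fails if it takes over 128 s, if anything falls off the work surface, if the arm or the gripper's body presses on something with over 40 N, if the wrist force passes 120 N, or if a joint passes its speed limit or range.

### The arm

A 6-joint arm with a two-finger parallel gripper is mounted at the origin on the work surface. World frame = base frame: x ahead of the robot, y to its left, z up, the work surface at z = 0. Lengths are in mm, angles in rad, forces in N, time in s.
With the tool pointing down it reaches from about 250 to 775 mm from the base axis. Payload 8.9 kg.
Tool frame: the origin (TCP) lies on the centre line of the jaws, within the pads' length; the fingertips stand 17 mm ahead of it and the grasp point (between the pads) lies 2 mm behind it (robot.tips_ahead is the distance from the TCP to the fingertips, in mm); z points along the fingers, y is the line along which they close (so a half turn about z gives the same grasp; the last joint's range is limited). The gripper opens to 85 mm and grips with 20 to 120 N. Pads are 22 mm wide; open, the fingers measure 114 mm over their backs; the gripper's body (76 mm by 85 mm) begins 54 mm behind the grasp point. The pads swing forward as they close: fully open they stand 13 mm farther back than shut.
Start: joints at [1.079, 0.291, -0.153, 1.127, 0, 1.431], TCP at [181.396, 492.666, 248.305] pointing down, gripper open.
Joint ranges: [-2.52, 2.52], [-0.91, 1.74], [-1.3, 1.37], [-1.96, 2.02], [-1.52, 1.47], [-3.14, 3.14]. Speed limits (rad/s): [2.22, 2.22, 2.79, 3.14, 3.14, 3.14].

### API

Orientations are given as a 3x3 rotation matrix whose columns are the frame's x, y, z axes.
In Python, from rig import robot gives the robot as it stands. The module is installed in compiled form; this text tells all that it offers.
- The arm moves only by the tool send_rows, never from a script. Its argument "targets" is text: rows parted by semicolons, each of 7 numbers parted by spaces: the turn, a rotation vector about the tool's x, y, z as a fraction of full scale, then the shift along the tool's x, y, z as a fraction of full scale, then the opening, from -1 (shut) to 1 (fully open). In form: rx ry rz tx ty tz jaw; .... A call has 1 to 12 rows; each row shifts and turns the commanded pose from where the row before left it, along the tool's axes as they then stand; what a row does not reach is not made up. Full scale, the value 1, is 0.5 m for a shift and 4 degrees for a turn. A row lasts 1/8 s, in which the tool goes at most 62.5 mm and 10.7 degrees, less where a joint would pass 70% of its speed; a pose out of reach is approached as far as the arm can. A call with a number of a shift or a turn outside -1 to 1 is refused whole. A call with a gripper value outside its range is refused whole. The fingers move at their own pace and stop on an object; the grip force is fixed at half the most. Time passes only in rows, so rows that do not move let the fingers close. It gives the time, the measured TCP pose, the force, the opening and the grip force at its end, in the units of the state.
- robot.read_state(): the state, without advancing time (a new reading comes with each control period).
- robot.grab_frame(name): name is "side" or "top"; returns the picture (420x560x3 uint8, blue, green, red); there is no depth.
- robot.camera_model(name): a dict with "intrinsics" (3x3 intrinsics, pixels), "dist" ([k1, k2, p1, p2, k3] as OpenCV has them; the pictures are not rectified), "position" and "rotation" of the camera in the world. Camera axes: x right, y up, looking along -z (the intrinsics and any distortion apply to the point x, -y, -z); pixel columns grow to the right and rows downward; lengths in mm; the calibration is good to about 2 mm. A picture is of the moment at which its call begins. camera_model takes no time and is no camera call.
- robot.sign_off(): hands the job in; it is judged then, once.
The state is a dict: "clock": time; "qpos": joint angles; "qd": joint speeds; "joint_torque": joint torques, N m; "position": TCP position; "eef_rot": TCP orientation; "force": force on the tool from outside, world axes, zero at the start; "ft_torque": the same for the moment, N m; "width": finger opening in mm; "finger_force": force on a finger pad.
Only numpy, scipy, OpenCV 4.12 (cv2) and the standard library are available. Lean on these libraries where they do the work, as an engineer would, in place of code of your own. Each camera call takes 0.05 s, during which the arm holds its last target. There are 200 camera calls.

## Working session

There is one attempt and no reset: what is moved stays moved. The work goes in short steps, Python scripts to look and compute and a tool call to move; the robot and the scene stay as the last step left them, time stands still between calls to the robot, and variables do not carry over. Pictures are saved under pics/ and viewed, at most 16 in all, crops included, and the job is handed in when it is done.

Besides the shell and the picture viewer there is one more tool, called after ">>>" by a JSON object that holds its "fn" and its "kwargs", one argument or row to a line. send_rows: Moves the arm, as the interface text tells. Shift numbers are shares of 0.5 m and turn numbers shares of 4 degrees, none past 1 either way. Its arguments: {"type":"object","properties":{"targets":{"type":"string"}},"required":["targets"]}

```bash
mkdir -p pics
cat > h.py <<'E'
import numpy as np, cv2
from rig import robot
def cam(n):
    c=robot.camera_model(n); return [np.array(c[k],float) for k in("intrinsics","dist","position","rotation")]
def ray(n,uv,z):
    K,d,p,R=cam(n); q=cv2.undistortPoints(np.array(uv,float).reshape(-1,1,2),K,d).reshape(-1,2)
    v=np.c_[q[:,0],-q[:,1],-np.ones(len(q))]@R.T
    return p+v*((z-p[2])/v[:,2])[:,None]
def proj(n,P):
    K,d,p,R=cam(n); c=(np.array(P,float).reshape(-1,3)-p)@R
    return cv2.projectPoints(c*[1,-1,-1],np.zeros(3),np.zeros(3),K,d)[0].reshape(-1,2)
E
python3 - <<'E'
from h import *
for n in("side","top"):
    cv2.imwrite(f"pics/{n}0.png",robot.grab_frame(n)); c=cam(n); print(n,c[2],c[3].round(3).tolist(),c[0].round(1).tolist())
s=robot.read_state();print(s["position"],s["eef_rot"],s["width"],s["clock"])
E
```

```text
side [ 301.3892844  -910.79984916  600.98832106] [[0.971, 0.097, -0.218], [-0.237, 0.481, -0.844], [0.023, 0.871, 0.49]] [[421.5, 0.0, 281.6], [0.0, 421.5, 208.8], [0.0, 0.0, 1.0]]
top [ 350.9780108    51.98009782 1283.87801468] [[-0.021, 0.983, -0.182], [-1.0, -0.018, 0.018], [0.015, 0.182, 0.983]] [[500.6, 0.0, 284.4], [0.0, 500.6, 210.3], [0.0, 0.0, 1.0]]
[181.23853626 492.36497843 247.80043215] [[-9.38406783e-01  3.45532129e-01 -5.06687488e-04]
 [ 3.45532475e-01  9.38406267e-01 -9.93572635e-04]
 [ 1.32167446e-04 -1.10745228e-03 -9.99999378e-01]] 85.33110813582502 0.1
```

View pics/top0.png

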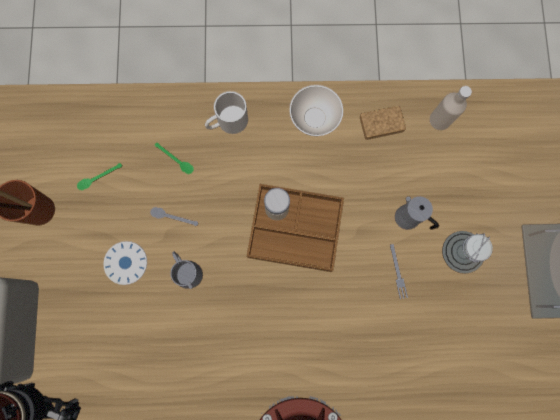

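View pics/side0.png

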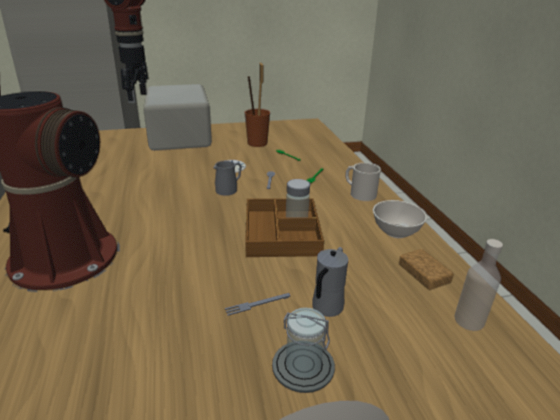

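Candidates, by pixel in the top view:
- **Teaspoon:** steel piece at (174,217), cake fork at (398,272) with its prongs at the lower end, green spoons at (100,177) and (175,158). I choose (174,217).
- **Pot:** moka pot at (418,210), jug at (187,273), bottle at (450,108), mug at (231,113). I choose (418,210).
- **Jar and canister:** the steel-lid jar at (277,203) in the +y bay, and the wire-clamp canister at (478,247) on the trivet at (464,252).

I'll check these in one close crop.

Run:
```python
import cv2,numpy as np
t=cv2.imread("pics/top0.png"); s=cv2.imread("pics/side0.png")
def c(i,x,y,w,h,f): return cv2.resize(i[y:y+h,x:x+w],None,fx=f,fy=f,interpolation=cv2.INTER_CUBIC)
a=np.hstack([c(t,385,190,133,100,3),c(t,145,195,80,60,5)]) # 399+400
b=np.hstack([c(t,240,180,133,100,3),c(s,265,240,100,75,4)])
cv2.imwrite("pics/crop0.png",np.vstack([a,b]))
```

```text
(no output)
```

View pics/crop0.png

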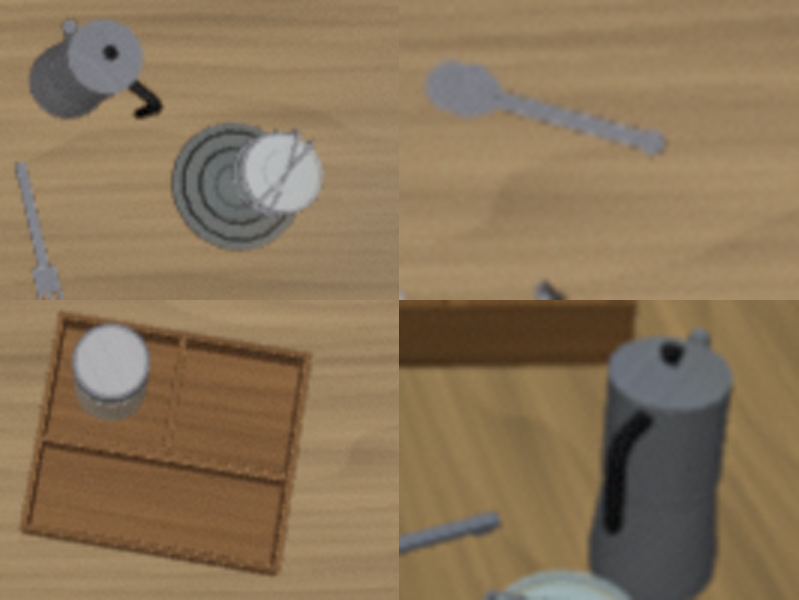

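The crop confirms all choices: teaspoon bowl at (157,212), pot with handle towards (437,223), clamp wire on the canister lid at (479,248). Next I measure, and enlarge the canister to get its yaw.

Run:
```python
from h import *
t=cv2.imread("pics/top0.png"); s=cv2.imread("pics/side0.png")
def c(i,x,y,w,h,f): return cv2.resize(i[y:y+h,x:x+w],None,fx=f,fy=f,interpolation=cv2.INTER_CUBIC)
cv2.imwrite("pics/crop1.png",np.hstack([c(t,455,225,40,50,10),c(s,275,300,66,83,6)[:498,:396]][0:1]+[cv2.resize(c(s,275,300,66,83,6),(396,500))]))
r=lambda uv,z:ray("top",uv,z).round(1)
cs=r([(260,184.3),(343.7,197.7),(332.3,271.3),(247.3,256.7)],45); ctr=cs.mean(0)
print("caddy",cs.tolist(),ctr,"sides",[np.linalg.norm(cs[i]-cs[i-1]).round() for i in range(4)])
ex=(cs[0]+cs[1]-cs[2]-cs[3]);ey=cs[0]+cs[3]-cs[1]-cs[2]
print("yaw",np.arctan2(ex[1],ex[0]),np.arctan2(-ey[0],ey[1]))
print("pot knob",r([(421.7,207.3)],138),"lid",r([(420.3,209)],120),"spout",r([(408.3,199)],112),"handle",r([(436.7,222.7)],110))
print("can",r([(479.3,247.7)],112),"triv",r([(464,252)],8),"jar",r([(277.3,200.8)],110))
sp=r([(150.4,212),(198,224.2)],5);print("spoon",sp,np.linalg.norm(sp[0]-sp[1]),sp.mean(0),"dir",np.arctan2(*(sp[0]-sp[1])[1::-1]))
# colour masks for sub-pixel: spoon
```

```text
caddy [[648.1, 89.6, 45.0], [609.5, -121.9, 45.0], [424.7, -85.9, 45.0], [464.8, 123.2, 45.0]] [536.775   1.25   45.   ] sides [np.float64(186.0), np.float64(215.0), np.float64(188.0), np.float64(213.0)]
yaw -0.18687293897488047 -0.18497469247968726
pot knob [[ 563.9 -290.8  138. ]] lid [[ 563.2 -292.6  120. ]] spout [[ 589.6 -267.7  112. ]] handle [[ 531.1 -332.5  110. ]]
can [[ 469.2 -428.4  112. ]] triv [[ 469.4 -430.4    8. ]] jar [[591.2  46.7 110. ]]
spoon [[589.1 375.    5. ]
 [554.8 251.8   5. ]] 127.88561295157483 [571.95 313.4    5.  ] dir 1.2992634817975028
```

View pics/crop1.png

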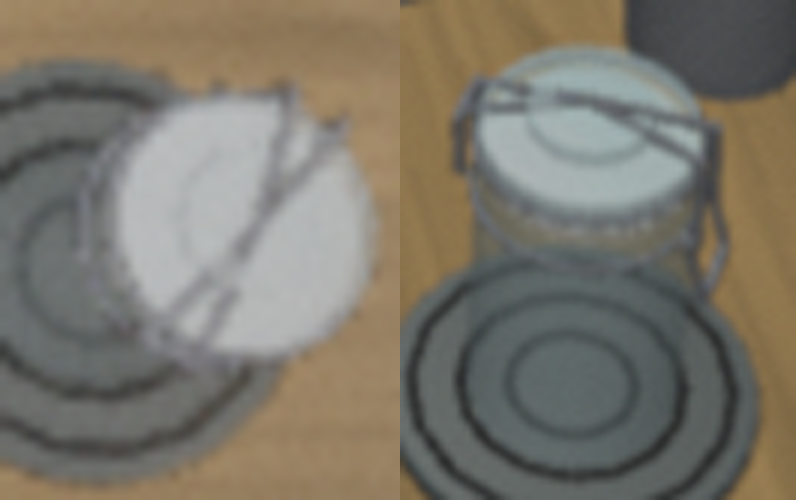

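Canister: wires cross the lid from (486.5,236) to (475,259.5) in the top view, so its y axis runs at roughly −28° and I grip at heading about 62°. Next I cross-check the heights in the side view and compute the goals.

Run:
```python
from h import *
print(proj("side",[(469.2,-428.4,112),(591.2,46.7,110),(563.5,-291.7,138)]).round(1),"seen (305.8,321.8)(298,184.5)(333.2,253)")
w=ray("top",[(486.6,235.7),(474.3,258.5)],112);d=w[0]-w[1];print("wire heading",np.degrees(np.arctan2(d[1],d[0])))
f=ray("top",[(391,245),(404,296)],5);print("fork",f.round(),"jug",ray("top",[(187,273)],90).round())
a=-.186;R=np.array([[np.cos(a),-np.sin(a)],[np.sin(a),np.cos(a)]])
for n,q in dict(can=(38,53),pot=(38,-53),slot=(-53,0)).items(): print(n,(R@q+[536.8,1.2]).round(1))
# trivet and lids from side/top masks
s=cv2.imread("pics/side0.png");print("trivet side",ray("side",[(275+174/6,300+381/6)],8).round(1))
print("jar side",ray("side",[(298,184.5)],110).round(1),"can side",ray("side",[(305.8,321.8)],112).round(1),"pot",ray("side",[(333.2,253)],138).round(1))
g=cv2.cvtColor(cv2.imread("pics/top0.png"),cv2.COLOR_BGR2HSV)
m=((g[...,1]<70)&(g[...,2]>90)).astype('u1');
for nm,(x,y,w,h) in dict(jar=(255,180,45,45),spoon=(145,200,60,30)).items():
    k=m[y:y+h,x:x+w]; c=max(cv2.findContours(k,0,2)[0],key=cv2.contourArea); print(nm,np.array(cv2.minEnclosingCircle(c)[0])+(x,y),cv2.boundingRect(c),cv2.fitLine(c,2,0,.01,.01).ravel())
```

```text
[[304.5 317.9]
 [297.9 185.7]
 [332.3 250.6]] seen (305.8,321.8)(298,184.5)(333.2,253)
wire heading -32.671392021638056
fork [[ 491. -244.    5.]
 [ 361. -269.    5.]] jug [[425. 263.  90.]]
can [583.9  46.3]
pot [564.3 -57.9]
slot [484.7  11. ]
trivet side [[ 472.4 -433.3    8. ]]
jar side [[593.3  53.4 110. ]] can side [[ 468.8 -437.2  112. ]] pot [[ 562.6 -299.6  138. ]]
jar [276.5        203.33333397] (9, 8, 26, 32) [ 0.19907695  0.97998387 21.88372    26.186047  ]
spoon [173.5 217. ] (5, 7, 48, 19) [ 0.9648348  0.262857  27.213116  16.606558 ]
```

```bash
cat >> h.py <<'E'
def go(*wps,s=None):
    "print tool-axis share of whole displacement to each waypoint, chained; turns (deg, heading) as rz total"
    s=robot.read_state(); p=np.array(s["position"]);R=np.array(s["eef_rot"])
    print("at",p.round(1),"h",np.degrees(np.arctan2(R[1,1],R[0,1])).round(2),"tilt",R[:2,2].round(4),"w",s["width"].round(1) if hasattr(s["width"],"round") else s["width"],"t",s["clock"],"F",np.round(s["force"],1))
    for w in wps:
        if np.isscalar(w):
            h=np.arctan2(R[1,1],R[0,1]); d=np.degrees(h)-w; print("turn rz total",round(d/4,2))
            a=np.radians(w);R=np.array([[-np.sin(a),np.cos(a),0],[np.cos(a),np.sin(a),0],[0,0,-1]]); 
            if np.linalg.det(R)<0:R[:,0]*=-1
        else:
            d=R.T@(np.array(w)-p)/500; print(w,"total",d.round(3),"rows>=",np.ceil(np.linalg.norm(d)/.1)); p=np.array(w,float)
E
python3 -c "
from h import *
go((592,48,230),(592,48,98),(592,48,230))"
```

```text
at [181.2 492.4 247.8] h 69.79 tilt [-0.0005 -0.001 ] w 85.33110813582502 t 0.1 F [0.1 0.4 0.2]
(592, 48, 230) total [-1.078 -0.55   0.036] rows>= 13.0
(592, 48, 98) total [-0.     0.     0.264] rows>= 3.0
(592, 48, 230) total [ 0.    -0.    -0.264] rows>= 3.0
```

>>> {"fn": "send_rows", "kwargs": {
  "targets": "0 0 0 -0.05 -0.025 0 1;0 0 0 -0.093 -0.048 0.003 1;0 0 0 -0.093 -0.048 0.003 1;0 0 0 -0.093 -0.048 0.003 1;0 0 0 -0.093 -0.048 0.003 1;0 0 0 -0.093 -0.048 0.003 1;0 0 0 -0.093 -0.048 0.003 1;0 0 0 -0.093 -0.048 0.003 1;0 0 0 -0.093 -0.048 0.003 1;0 0 0 -0.093 -0.048 0.003 1;0 0 0 -0.093 -0.048 0.003 1;0 0 0 -0.093 -0.045 0.003 1"
}}

```text
clock: 1.6
position: [590.6, 47.7, 231.4]
eef_rot: [[-0.938, 0.346, -0.001], [0.346, 0.938, 0.0], [0.001, -0.0, -1.0]]
force: [0.6, 0.7, 0.4]
width: 85.6
finger_force: 0.0
```

```bash
python3 -c "
from h import *
go((592,48,230),(592,48,98))"
```

```text
at [590.6  47.7 231.4] h 69.77 tilt [-0.0006  0.0001] w 85.60278719348547 t 1.6 F [0.6 0.7 0.4]
(592, 48, 230) total [-0.002  0.001  0.003] rows>= 1.0
(592, 48, 98) total [-0.     0.     0.264] rows>= 3.0
```

>>> {"fn": "send_rows", "kwargs": {
  "targets": "0 0 0 -0.002 0.001 0.067 1;0 0 0 0 0 0.08 1;0 0 0 0 0 0.07 1;0 0 0 0 0 0.05 1;0 0 0 0 0 0 1;0 0 0 0 0 0 -1;0 0 0 0 0 0 -1;0 0 0 0 0 0 -1;0 0 0 0 0 0 -1"
}}

```text
clock: 2.72
position: [591.9, 49.1, 100.0]
eef_rot: [[-0.938, 0.346, 0.003], [0.346, 0.938, -0.0], [-0.003, 0.0, -1.0]]
force: [-1.2, -1.3, 6.1]
width: 60.5
finger_force: 64.7
```

```bash
python3 -c "
from h import *
go((592,48,230),(370,-110,225),(370,-110,94))"
```

```text
at [591.9  49.1 100. ] h 69.78 tilt [ 0.0026 -0.0004] w 60.45118331925031 t 2.725 F [-1.2 -1.3  6.1]
(592, 48, 230) total [-0.002 -0.002 -0.26 ] rows>= 3.0
(370, -110, 225) total [ 0.307 -0.45   0.009] rows>= 6.0
(370, -110, 94) total [ 0.001 -0.     0.262] rows>= 3.0
```

>>> {"fn": "send_rows", "kwargs": {
  "targets": "0 0 0 0 0 -0.03 -1;0 0 0 0 0 -0.06 -1;0 0 0 0 0 -0.06 -1;0 0 0 0 0 -0.05 -1;0 0 0 0.03 -0.04 0 -1;0 0 0 0.052 -0.08 0 -1;0 0 0 0.055 -0.08 0 -1;0 0 0 0.055 -0.08 0 -1;0 0 0 0.055 -0.08 0 -1;0 0 0 0.04 -0.06 0 -1;0 0 0 0.02 -0.03 0 -1;0 0 0 0 0 0 -1"
}}

```text
clock: 4.22
position: [368.7, -109.3, 199.3]
eef_rot: [[-0.938, 0.347, 0.001], [0.347, 0.938, -0.001], [-0.001, -0.0, -1.0]]
force: [1.0, 0.7, -3.2]
width: 60.5
finger_force: 66.0
```

```bash
python3 -c "
from h import *
go((370,-110,94.5)); cv2.imwrite('pics/a.png',robot.grab_frame('side'))"
```

```text
at [ 368.7 -109.3  199.3] h 69.68 tilt [ 0.0011 -0.0005] w 60.52127625232348 t 4.225 F [ 1.   0.7 -3.2]
(370, -110, 94.5) total [-0.003 -0.     0.21 ] rows>= 3.0
```

View pics/a.png

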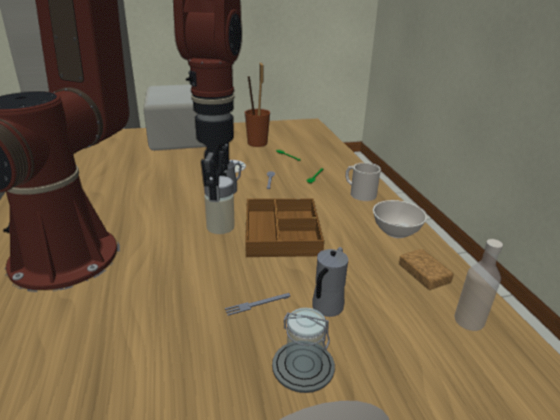

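The jar hangs upright in the jaws at (219,205) and the caddy bay at (297,210) is empty. I set the jar down at the temporary spot.

>>> {"fn": "send_rows", "kwargs": {
  "targets": "0 0 0 0 0 0.05 -1;0 0 0 0 0 0.07 -1;0 0 0 0 0 0.06 -1;0 0 0 0 0 0.02 -1;0 0 0 0 0 0.008 -1;0 0 0 0 0 0 -1"
}}

```text
clock: 5.03
position: [369.8, -108.9, 94.9]
eef_rot: [[-0.939, 0.345, 0.001], [0.345, 0.939, -0.0], [-0.001, -0.0, -1.0]]
force: [1.1, -0.3, -2.7]
width: 60.4
finger_force: 66.1
```

```bash
python3 -c "
from h import *
go((369,-109,94))"
```

```text
at [ 369.8 -108.9   94.9] h 69.8 tilt [ 0.0009 -0.0004] w 60.35846057187769 t 5.025 F [ 1.1 -0.3 -2.7]
(369, -109, 94) total [ 0.001 -0.001  0.002] rows>= 1.0
```

>>> {"fn": "send_rows", "kwargs": {
  "targets": "0 0 0 0 0 0.003 -1;0 0 0 0 0 0 1;0 0 0 0 0 0 1;0 0 0 0 0 0 1;0 0 0 0 0 -0.04 1;0 0 0 0 0 -0.08 1;0 0 0 0 0 -0.08 1;0 0 0 0 0 -0.06 1;0.0 0 0.9 0 0 0 1;0 0 0.9 0 0 0 1;0 0 0.9 0 0 0 1;0 0 0 0 0 0 1"
}}

```text
clock: 6.52
position: [369.1, -108.7, 222.8]
eef_rot: [[-0.857, 0.515, -0.0], [0.515, 0.857, -0.0], [-0.0, -0.0, -1.0]]
force: [-1.2, -0.3, 0.2]
width: 85.5
finger_force: 0.0
```

```bash
python3 -c "
from h import *
go(59.0,(469.5,-430,220),(469.5,-430,90))"
```

```text
at [ 369.1 -108.7  222.8] h 59.01 tilt [-0. -0.] w 85.52903532399657 t 6.525 F [-1.2 -0.3  0.2]
turn rz total 0.0
(469.5, -430, 220) total [-0.503 -0.447  0.006] rows>= 7.0
(469.5, -430, 90) total [0.   0.   0.26] rows>= 3.0
```

>>> {"fn": "send_rows", "kwargs": {
  "targets": "0 0 0 -0.035 -0.03 0 1;0 0 0 -0.07 -0.062 0 1;0 0 0 -0.07 -0.062 0 1;0 0 0 -0.07 -0.062 0 1;0 0 0 -0.07 -0.062 0 1;0 0 0 -0.07 -0.062 0 1;0 0 0 -0.07 -0.062 0 1;0 0 0 -0.048 -0.045 0.006 1;0 0 0 0 0 0.05 1;0 0 0 0 0 0 1"
}}

```text
clock: 7.78
position: [468.5, -429.0, 192.6]
eef_rot: [[-0.857, 0.515, -0.003], [0.515, 0.857, 0.003], [0.004, 0.001, -1.0]]
force: [-0.7, 1.2, 0.7]
width: 85.1
finger_force: 0.0
```

```bash
python3 -c "
from h import *
go((469.5,-430,90)); t=robot.grab_frame('top');s=robot.grab_frame('side')
c=lambda i,x,y:cv2.resize(i[y:y+120,x:x+95],None,fx=4,fy=4,interpolation=2)
cv2.imwrite('pics/b.png',np.hstack([c(t,425,195),c(s,250,275)]))"
```

```text
at [ 468.5 -429.   192.6] h 59.04 tilt [-0.0029  0.0034] w 85.12449672899164 t 7.775 F [-0.7  1.2  0.7]
(469.5, -430, 90) total [-0.004 -0.001  0.205] rows>= 3.0
```

View pics/b.png

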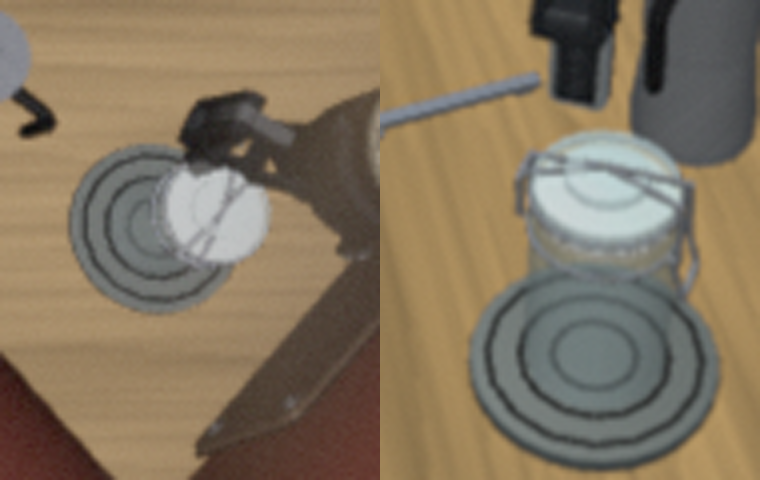

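The canister lid is at (305,322) in the side view and one finger is behind it at (301,292). I check where the fingers should appear in the picture before going down.

```bash
python3 -c "
from h import *
h=np.radians(59);d=np.array([np.cos(h),np.sin(h),0]);p=np.array([468.5,-429,188])
print(proj('side',[p+50*d,p-50*d]),proj('top',[p+50*d,p-50*d]))
s=robot.grab_frame('side'); cv2.imwrite('pics/c.png',cv2.resize(s[180:330,200:400],None,fx=4,fy=4))"
```

```text
[[314.28581797 263.12316222]
 [298.07364505 302.73000093]] [[473.00867232 233.10266231]
 [513.66270731 255.52172578]]
```

View pics/c.png

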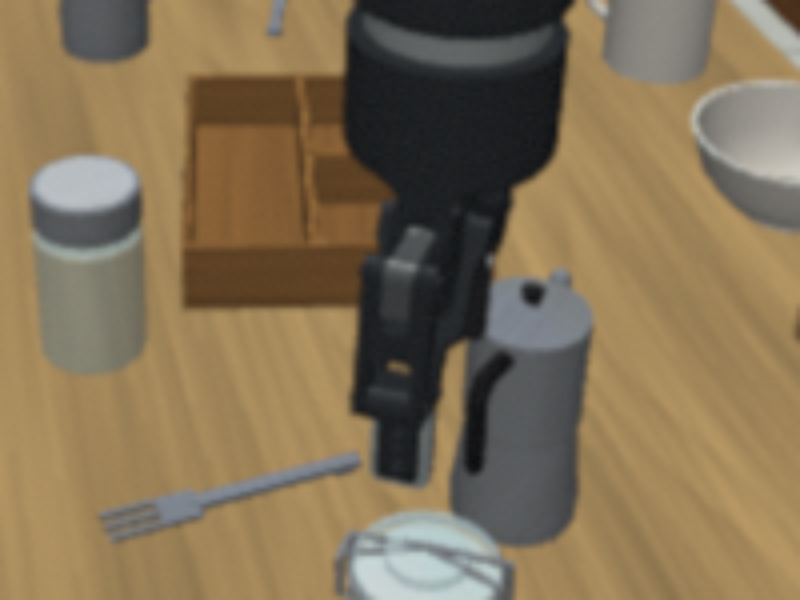

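The jar stands upright at (222,246). The near fingertip at (300,300) matches the prediction (298,303), and the jaws lie across the clamp line. I go down and grip.

>>> {"fn": "send_rows", "kwargs": {
  "targets": "0 0 0 -0.003 -0.001 0.05 1;0 0 0 0 0 0.06 1;0 0 0 0 0 0.06 1;0 0 0 0 0 0.035 1;0 0 0 0 0 0 1;0 0 0 0 0 0 -1;0 0 0 0 0 0 -1;0 0 0 0 0 0 -1;0 0 0 0 0 0 -1"
}}

```text
clock: 9.05
position: [471.3, -431.8, 94.2]
eef_rot: [[-0.857, 0.515, 0.002], [0.515, 0.857, -0.002], [-0.003, -0.001, -1.0]]
force: [-0.3, 1.9, 6.7]
width: 60.9
finger_force: 64.9
```

```bash
python3 -c "
from h import *
go((470,-430,190),(583.9,46.3,190))"
```

```text
at [ 471.3 -431.8   94.2] h 58.99 tilt [ 0.0018 -0.0019] w 60.92602064749775 t 9.05 F [-0.3  1.9  6.7]
(470, -430, 190) total [ 0.004  0.002 -0.192] rows>= 2.0
(583.9, 46.3, 190) total [ 0.295  0.934 -0.001] rows>= 10.0
```

>>> {"fn": "send_rows", "kwargs": {
  "targets": "0 0 0 0 0 -0.03 -1;0 0 0 0 0 -0.06 -1;0 0 0 0 0 -0.07 -1;0 0 0 0 0 -0.07 -1;0 0 0 0 0 -0.06 -1;0 0 0 0.01 0.03 0 -1;0 0 0 0.02 0.064 0 -1;0 0 0 0.025 0.08 0 -1;0 0 0 0.028 0.09 0 -1;0 0 0 0.028 0.09 0 -1;0 0 0 0.028 0.09 0 -1;0 0 0 0.028 0.09 0 -1"
}}

```text
clock: 10.55
position: [535.7, -156.4, 236.0]
eef_rot: [[-0.857, 0.515, -0.002], [0.515, 0.857, 0.001], [0.002, 0.0, -1.0]]
force: [1.6, 0.1, -4.1]
width: 60.8
finger_force: 66.4
```

>>> {"fn": "send_rows", "kwargs": {
  "targets": "0 0 0 0.028 0.09 0 -1;0 0 0 0.028 0.09 0 -1;0 0 0 0.025 0.08 0 -1;0 0 0 0.02 0.064 0 -1;0 0 0 0.01 0.03 0 -1;0 0 0 0 0 0 -1"
}}

```text
clock: 11.3
position: [579.4, 22.2, 236.4]
eef_rot: [[-0.858, 0.514, -0.002], [0.514, 0.858, 0.0], [0.001, -0.001, -1.0]]
force: [-0.5, -0.9, -3.2]
width: 60.6
finger_force: 66.5
```

```bash
python3 -c "
from h import *
go((583.9,46.3,235),(583.9,46.3,93.2))"
```

```text
at [579.4  22.2 236.4] h 59.09 tilt [-0.0016  0.0001] w 60.56771171762587 t 11.3 F [-0.5 -0.9 -3.2]
(583.9, 46.3, 235) total [0.017 0.046 0.003] rows>= 1.0
(583.9, 46.3, 93.2) total [-0.     0.     0.284] rows>= 3.0
```

>>> {"fn": "send_rows", "kwargs": {
  "targets": "0 0 0 0.009 0.023 0.003 -1;0 0 0 0.008 0.023 0 -1;0 0 0 0 0 0.05 -1;0 0 0 0 0 0.07 -1;0 0 0 0 0 0.07 -1;0 0 0 0 0 0.06 -1;0 0 0 0 0 0.025 -1;0 0 0 0 0 0.006 -1;0 0 0 0 0 0 -1"
}}

```text
clock: 12.42
position: [585.5, 45.1, 96.3]
eef_rot: [[-0.857, 0.515, 0.001], [0.515, 0.857, -0.0], [-0.001, 0.001, -1.0]]
force: [-0.3, 0.1, -3.4]
width: 60.5
finger_force: 66.4
```

```bash
python3 -c "
from h import *
go((583.9,46.3,93))"
```

```text
at [585.5  45.1  96.3] h 58.98 tilt [ 0.0015 -0.0001] w 60.51435376418074 t 12.425 F [-0.3  0.1 -3.4]
(583.9, 46.3, 93) total [0.004 0.    0.006] rows>= 1.0
```

>>> {"fn": "send_rows", "kwargs": {
  "targets": "0 0 0 0 0 0.005 -1;0 0 0 0 0 0.002 -1;0 0 0 0 0 0 -1"
}}

```text
clock: 12.8
position: [585.1, 45.1, 92.2]
eef_rot: [[-0.857, 0.515, 0.001], [0.515, 0.857, -0.0], [-0.001, 0.0, -1.0]]
force: [-0.2, 0.1, -1.5]
width: 60.5
finger_force: 66.7
```

>>> {"fn": "send_rows", "kwargs": {
  "targets": "0 0 0 0 0 0 1;0 0 0 0 0 0 1;0 0 0 0 0 0 1;0 0 0 0 0 -0.04 1;0 0 0 0 0 -0.08 1;0 0 0 0 0 -0.08 1;0 0 0 0.015 -0.035 -0.08 1;0 0 0 0.04 -0.09 0 1;0 0 0 0.04 -0.09 0 1;0 0 0 0.04 -0.09 0 1;0 0 0 0.04 -0.09 0 1;0 0 0 0.035 -0.09 0 1"
}}

```text
clock: 14.3
position: [368.6, -109.2, 232.0]
eef_rot: [[-0.857, 0.515, 0.001], [0.515, 0.857, -0.0], [-0.001, -0.0, -1.0]]
force: [-0.4, -1.5, 0.4]
width: 85.1
finger_force: 0.0
```

```bash
python3 -c "
from h import *
go((369.8,-108.9,220),(369.8,-108.9,92));cv2.imwrite('pics/d.png',robot.grab_frame('top'))"
```

```text
at [ 368.6 -109.2  232. ] h 59.01 tilt [ 0.0006 -0.0005] w 85.07354109174977 t 14.3 F [-0.4 -1.5  0.4]
(369.8, -108.9, 220) total [-0.002  0.002  0.024] rows>= 1.0
(369.8, -108.9, 92) total [0.    0.    0.256] rows>= 3.0
```

View pics/d.png

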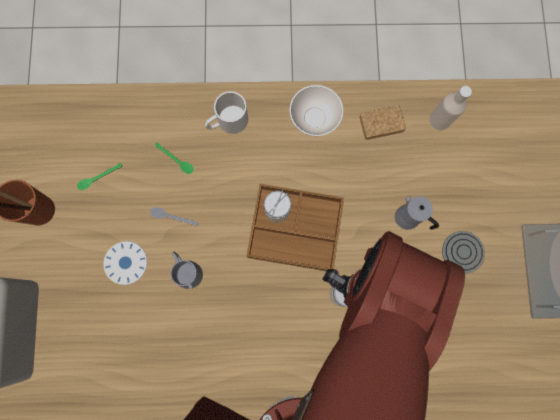

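The canister stands in the +y bay at (277,205) and the trivet at (463.5,252) is clear. I pick the jar again.

>>> {"fn": "send_rows", "kwargs": {
  "targets": "0 0 0 -0.002 0.002 0.06 1;0 0 0 0 0 0.08 1;0 0 0 0 0 0.08 1;0 0 0 0 0 0.06 1;0 0 0 0 0 0 1;0 0 0 0 0 0 -1;0 0 0 0 0 0 -1;0 0 0 0 0 0 -1;0 0 0 0 0 0 -1"
}}

```text
clock: 15.48
position: [372.3, -109.2, 93.5]
eef_rot: [[-0.857, 0.515, 0.002], [0.515, 0.857, -0.002], [-0.003, -0.001, -1.0]]
force: [-2.2, -2.3, 6.7]
width: 60.6
finger_force: 64.2
```

```bash
python3 -c "
from h import *
print(ray('top',[(463.5,252.2)],8));go((369.8,-108.9,200),(470.5,-431,200))"
```

```text
[[ 468.88926662 -429.1112292     8.        ]]
at [ 372.3 -109.2   93.5] h 58.98 tilt [ 0.0024 -0.0024] w 60.569661009228064 t 15.475 F [-2.2 -2.3  6.7]
(369.8, -108.9, 200) total [ 0.004 -0.002 -0.213] rows>= 3.0
(470.5, -431, 200) total [-0.505 -0.448  0.002] rows>= 7.0
```

>>> {"fn": "send_rows", "kwargs": {
  "targets": "0 0 0 0 0 -0.03 -1;0 0 0 0 0 -0.06 -1;0 0 0 0 0 -0.07 -1;0 0 0 0 0 -0.05 -1;0 0 0 -0.025 -0.022 0 -1;0 0 0 -0.05 -0.045 0 -1;0 0 0 -0.07 -0.062 0 -1;0 0 0 -0.07 -0.062 0 -1;0 0 0 -0.07 -0.062 0 -1;0 0 0 -0.07 -0.062 0 -1;0 0 0 -0.07 -0.062 0 -1;0 0 0 -0.05 -0.045 0 -1"
}}

```text
clock: 16.98
position: [465.9, -414.2, 195.5]
eef_rot: [[-0.857, 0.516, -0.0], [0.516, 0.857, 0.0], [0.0, -0.0, -1.0]]
force: [0.1, 0.1, -2.4]
width: 60.5
finger_force: 67.0
```

>>> {"fn": "send_rows", "kwargs": {
  "targets": "0 0 0 -0.025 -0.022 0 -1;0 0 0 0 0 0 -1"
}}

```text
clock: 17.23
position: [470.6, -428.8, 195.3]
eef_rot: [[-0.856, 0.516, -0.001], [0.516, 0.856, 0.001], [0.001, 0.0, -1.0]]
force: [-0.2, 0.5, -2.8]
width: 60.5
finger_force: 67.0
```

```bash
python3 -c "
from h import *
go((470,-430.5,200),(470,-430.5,103))"
```

```text
at [ 470.6 -428.8  195.3] h 58.91 tilt [-0.0009  0.0007] w 60.53752555061226 t 17.225 F [-0.2  0.5 -2.8]
(470, -430.5, 200) total [-0.001 -0.003 -0.009] rows>= 1.0
(470, -430.5, 103) total [-0.    -0.     0.194] rows>= 2.0
```

>>> {"fn": "send_rows", "kwargs": {
  "targets": "0 0 0 -0.001 -0.003 0.04 -1;0 0 0 0 0 0.06 -1;0 0 0 0 0 0.05 -1;0 0 0 0 0 0.026 -1;0 0 0 0 0 0.007 -1;0 0 0 0 0 0 -1"
}}

```text
clock: 17.98
position: [471.0, -429.1, 105.9]
eef_rot: [[-0.857, 0.515, 0.001], [0.515, 0.857, -0.001], [-0.001, -0.0, -1.0]]
force: [-0.0, -0.9, -2.9]
width: 60.8
finger_force: 67.0
```

>>> {"fn": "send_rows", "kwargs": {
  "targets": "0 0 0 0 0 0.005 -1;0 0 0 0 0 0.003 -1;0 0 0 0 0 0 -1"
}}

```text
clock: 18.35
position: [470.9, -429.1, 101.7]
eef_rot: [[-0.857, 0.515, 0.0], [0.515, 0.857, -0.001], [-0.001, -0.0, -1.0]]
force: [0.3, 0.1, -1.1]
width: 61.0
finger_force: 67.3
```

>>> {"fn": "send_rows", "kwargs": {
  "targets": "0 0 0 0 0 0 1;0 0 0 0 0 0 1;0 0 0 0 0 0 1;0 0 0 0 0 -0.04 1;0 0 0 0 0 -0.08 1;0 0 0 0 0 -0.08 1;0 0 0 0 0 -0.08 1;0 0 -1 0 0 0 1;0 0 -1 0 0 0 1;0 0 -1 0 0 0 1;0 0 -1 0 0 0 1;0 0 -1 0 0 0 1"
}}

```text
clock: 19.85
position: [470.7, -428.8, 241.4]
eef_rot: [[-0.982, 0.189, 0.0], [0.189, 0.982, -0.0], [-0.0, -0.0, -1.0]]
force: [0.5, -1.3, 0.3]
width: 85.4
finger_force: 0.0
```

>>> {"fn": "send_rows", "kwargs": {
  "targets": "0 0 -1 0 0 0 1;0 0 -1 0 0 0 1;0 0 -1 0 0 0 1;0 0 -1 0 0 0 1;0 0 -1 0 0 0 1;0 0 -1 0 0 0 1;0 0 -1 0 0 0 1;0 0 -1 0 0 0 1;0 0 -1 0 0 0 1;0 0 -1 0 0 0 1;0 0 -1 0 0 0 1;0 0 -1 0 0 0 1"
}}

```text
clock: 21.35
position: [470.7, -428.8, 241.3]
eef_rot: [[-0.797, -0.604, -0.0], [-0.604, 0.797, 0.0], [0.0, 0.0, -1.0]]
force: [-0.3, 0.8, -1.1]
width: 85.2
finger_force: 0.0
```

```bash
python3 -c "
from h import *
t=robot.grab_frame('top');s=robot.grab_frame('side')
c=lambda i,x,y:cv2.resize(i[y:y+120,x:x+95],None,fx=4,fy=4,interpolation=2)
cv2.imwrite('pics/e.png',np.hstack([c(t,395,185),c(s,270,245)]))
go(138.0,(563.5,-292.5,215),(563.5,-292.5,102))"
```

```text
at [ 470.7 -428.8  241.3] h 127.03 tilt [0. 0.] w 85.43605177794176 t 21.45 F [-0.2 -0.1 -0.5]
turn rz total -2.74
(563.5, -292.5, 215) total [-0.327  0.045  0.053] rows>= 4.0
(563.5, -292.5, 102) total [0.    0.    0.226] rows>= 3.0
```

View pics/e.png

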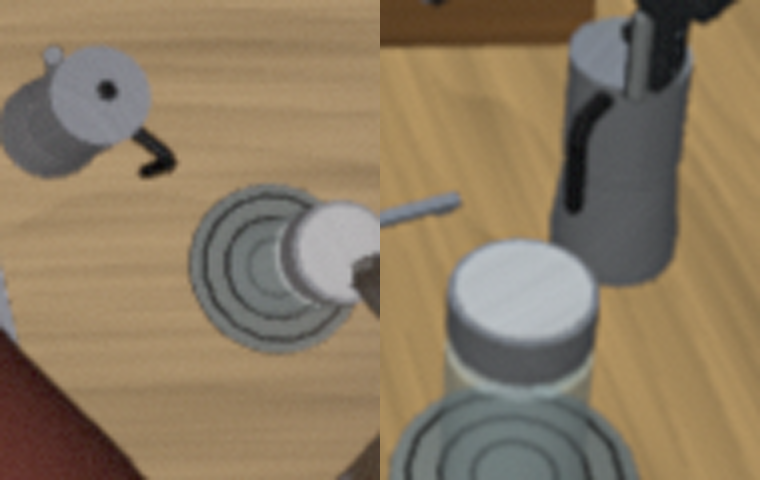

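The jar stands on the trivet with its lid at (478,248). The pot's spout is at (408,199) and its handle leaves at (430,219), so its x axis is near heading 138°. I move above the pot.

>>> {"fn": "send_rows", "kwargs": {
  "targets": "0 0 -1 0 0 0 1;0 0 -1 0 0 0 1;0 0 -0.74 0 0 0 1;0 0 0 -0.03 0.004 0 1;0 0 0 -0.06 0.008 0 1;0 0 0 -0.08 0.011 0 1;0 0 0 -0.08 0.011 0 1;0 0 0 -0.05 0.008 0.02 1;0 0 0 -0.027 0.003 0.02 1;0 0 0 0 0 0 1"
}}

```text
clock: 22.7
position: [563.5, -291.3, 220.4]
eef_rot: [[-0.67, -0.743, -0.001], [-0.743, 0.67, 0.001], [0.0, 0.002, -1.0]]
force: [0.4, -0.6, -0.0]
width: 85.6
finger_force: 0.0
```

```bash
python3 -c "
from h import *
go((563.5,-292.5,102))"
```

```text
at [ 563.5 -291.3  220.4] h 137.97 tilt [-0.0014  0.0009] w 85.59404138851878 t 22.7 F [ 0.4 -0.6 -0. ]
(563.5, -292.5, 102) total [ 0.002 -0.002  0.237] rows>= 3.0
```

>>> {"fn": "send_rows", "kwargs": {
  "targets": "0 0 0 0.002 -0.002 0.05 1;0 0 0 0 0 0.06 1;0 0 0 0 0 0.06 1;0 0 0 0 0 0.045 1;0 0 0 0 0 0.02 1;0 0 0 0 0 0 1;0 0 0 0 0 0 -1;0 0 0 0 0 0 -1;0 0 0 0 0 0 -1;0 0 0 0 0 0 -1"
}}

```text
clock: 23.95
position: [564.1, -294.2, 105.3]
eef_rot: [[-0.67, -0.743, 0.001], [-0.743, 0.67, -0.001], [0.0, -0.002, -1.0]]
force: [-1.5, 0.1, 5.5]
width: 58.6
finger_force: 64.5
```

```bash
python3 -c "
from h import *
go((563.5,-292.5,202),(564.3,-57.9,202))"
```

```text
at [ 564.1 -294.2  105.3] h 137.95 tilt [ 0.0014 -0.0013] w 58.596410297057915 t 23.95 F [-1.5  0.1  5.5]
(563.5, -292.5, 202) total [-0.002  0.003 -0.193] rows>= 2.0
(564.3, -57.9, 202) total [-0.349  0.313 -0.001] rows>= 5.0
```

>>> {"fn": "send_rows", "kwargs": {
  "targets": "0 0 0 0 0 -0.03 -1;0 0 0 0 0 -0.06 -1;0 0 0 0 0 -0.07 -1;0 0 0 0 0 -0.04 -1;0 0 0 -0.02 0.018 0 -1;0 0 0 -0.045 0.04 0 -1;0 0 0 -0.065 0.058 0 -1;0 0 0 -0.065 0.058 0 -1;0 0 0 -0.065 0.058 0 -1;0 0 0 -0.05 0.045 0 -1;0 0 0 -0.03 0.03 0 -1;0 0 0 -0.009 0.007 0 -1"
}}

```text
clock: 25.45
position: [563.4, -57.7, 203.4]
eef_rot: [[-0.669, -0.744, -0.001], [-0.744, 0.669, 0.0], [0.001, 0.001, -1.0]]
force: [-0.2, -1.0, -2.7]
width: 58.9
finger_force: 65.9
```

>>> {"fn": "send_rows", "kwargs": {
  "targets": "0 0 0 0 0 0 -1"
}}

```text
clock: 25.58
position: [563.9, -59.3, 203.6]
eef_rot: [[-0.67, -0.743, -0.0], [-0.743, 0.67, -0.0], [0.0, -0.0, -1.0]]
force: [0.4, -0.4, -3.9]
width: 58.7
finger_force: 65.9
```

```bash
python3 -c "
from h import *
go((564.3,-58.5,111.3));cv2.imwrite('pics/f.png',cv2.resize(robot.grab_frame('side')[120:270,180:380],None,fx=4,fy=4))"
```

```text
at [563.9 -59.3 203.6] h 137.95 tilt [-0.0002 -0.0003] w 58.74821429736247 t 25.575 F [ 0.4 -0.4 -3.9]
(564.3, -58.5, 111.3) total [-0.002  0.     0.185] rows>= 2.0
```

View pics/f.png

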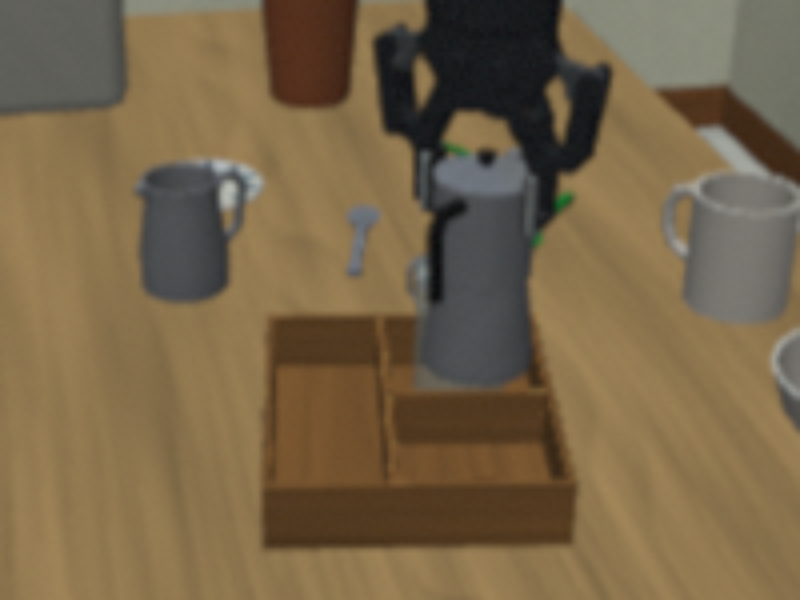

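The pot hangs upright at (300,187), above and in front of the canister, which shows at (285,189). I lower it.

>>> {"fn": "send_rows", "kwargs": {
  "targets": "0 0 0 -0.001 0 0.04 -1;0 0 0 0 0 0.06 -1;0 0 0 0 0 0.05 -1;0 0 0 0 0 0.025 -1;0 0 0 0 0 0.008 -1;0 0 0 0 0 0.003 -1;0 0 0 0 0 0 -1"
}}

```text
clock: 26.5
position: [564.8, -58.9, 111.6]
eef_rot: [[-0.67, -0.742, 0.001], [-0.742, 0.67, -0.0], [-0.001, -0.001, -1.0]]
force: [-0.3, -0.1, -4.3]
width: 58.7
finger_force: 66.1
```

>>> {"fn": "send_rows", "kwargs": {
  "targets": "0 0 0 0 0 0.003 -1;0 0 0 0 0 0 -1"
}}

```text
clock: 26.75
position: [565.0, -58.7, 111.2]
eef_rot: [[-0.67, -0.743, 0.002], [-0.743, 0.67, -0.0], [-0.001, -0.002, -1.0]]
force: [-3.7, 1.8, 11.4]
width: 58.8
finger_force: 67.5
```

>>> {"fn": "send_rows", "kwargs": {
  "targets": "0 0 0 0 0 0 1;0 0 0 0 0 0 1;0 0 0 0 0 0 1;0 0 0 0 0 -0.04 1;0 0 0 0 0 -0.08 1;0 0 0 0 0 -0.08 1;0 0 -1 0 0 -0.05 1;0 0 -1 0 0 0 1;0 0 -1 0 0 0 1;0 0 -1 0 0 0 1;0 0 -1 0 0 0 1;0 0 -1 0 0 0 1"
}}

```text
clock: 28.25
position: [564.3, -58.7, 234.2]
eef_rot: [[-0.308, -0.951, -0.0], [-0.951, 0.308, 0.0], [0.0, 0.0, -1.0]]
force: [-0.2, 0.2, 0.4]
width: 85.4
finger_force: 0.0
```

Run:
```python
from h import *
b=robot.grab_frame('top');cv2.imwrite('pics/g.png',b)
g=cv2.cvtColor(b,cv2.COLOR_BGR2HSV);x,y=145,200
m=((g[...,1]<70)&(g[...,2]>90)).astype('u1')[y:y+32,x:x+62]
m[:, :17]=0  # handle only
ys,xs=np.nonzero(m);P=ray('top',np.c_[xs+x,ys+y],6)[:,:2];c=P.mean(0);u=np.linalg.svd(P-c)[2][0];u*=np.sign(u[1])
t=(P-c)@u;print("handle line",c,"heading",np.degrees(np.arctan2(u[1],u[0])),"ends",t.min(),t.max(),"handle end",c+u*t.min())
gp=c+u*t.min()+u*70;print("grip",gp)
go(164.4,(*gp,200))
```

```text
handle line [571.75002593 302.37553839] heading 71.77869462164881 ends -50.902086027873054 49.02777073698372 handle end [555.83354717 254.02589448]
grip [577.72171719 320.51580359]
at [564.3 -58.7 234.3] h 162.26 tilt [-0.  0.] w 85.23921293851309 t 28.3 F [-0.5  0.5  0.6]
turn rz total -0.53
(np.float64(577.7217171871281), np.float64(320.51580358822287), 200) total [-0.738  0.178  0.069] rows>= 8.0
```

View pics/g.png

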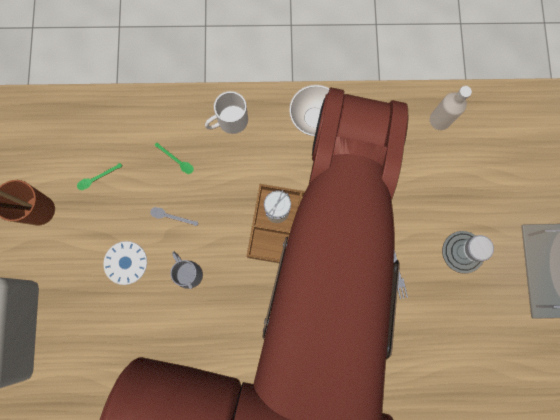

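The teaspoon still lies at (174,217), the canister at (277,205), the jar at (480,248) on the trivet. I go above the spoon's handle.

>>> {"fn": "send_rows", "kwargs": {
  "targets": "0 0 0 -0.03 0.009 0 1;0 0 0 -0.06 0.017 0 1;0 0 0 -0.085 0.025 0 0;0 0 0 -0.085 0.025 0 0;0 0 0 -0.085 0.025 0 0;0 0 0 -0.085 0.025 0 -0.2;0 0 0 -0.085 0.025 0 -0.2;0 0 0 -0.085 0.025 0.04 -0.2;0 0 0 -0.07 0.02 0.05 -0.2;0 0 0 -0.053 0.014 0.06 -0.2;0 0 0 0 0 0.08 -0.2;0 0 0 0 0 0 -0.2"
}}

```text
clock: 29.8
position: [573.6, 317.8, 116.3]
eef_rot: [[-0.31, -0.951, -0.006], [-0.951, 0.31, -0.002], [0.004, 0.005, -1.0]]
force: [-0.3, -0.3, 0.6]
width: 34.1
finger_force: 0.0
```

Run:
```python
from h import *
t=robot.grab_frame('top');s=robot.grab_frame('side')
c=lambda i,x,y:cv2.resize(i[y:y+60,x:x+50],None,fx=8,fy=8,interpolation=2)
cv2.imwrite('pics/i.png',np.hstack([c(t,150,190),c(s,245,140)]))
p=robot.read_state()["position"]
q=ray('top',[(165.2,214.4),(197.2,224)],7)[:,:2];d=(q[0]-q[1])/np.linalg.norm(q[0]-q[1]);print(q,np.degrees(np.arctan2(d[1],d[0])),q[1]+d*70)
print("tip",proj('top',[p[0],p[1],p[2]-17]),proj('side',[p[0],p[1],p[2]-17]))
print("target px",proj('top',[576,318,8]),proj('side',[576,318,8]))
go((576,318,19))
```

```text
[[581.68239767 336.21635563]
 [555.05849443 253.55336531]] 72.14740948910945 [576.51833242 320.18275337]
tip [[163.97568073 209.43929295]] [[270.37341308 150.94551776]]
target px [[172.15908009 216.37484269]] [[269.95332674 178.05377618]]
at [576.4 318.  120.2] h 161.91 tilt [0.0002 0.0001] w 34.25072022840739 t 29.9 F [ 0.6 -0.5  0.6]
(576, 318, 19) total [0.    0.001 0.202] rows>= 3.0
```

View pics/i.png

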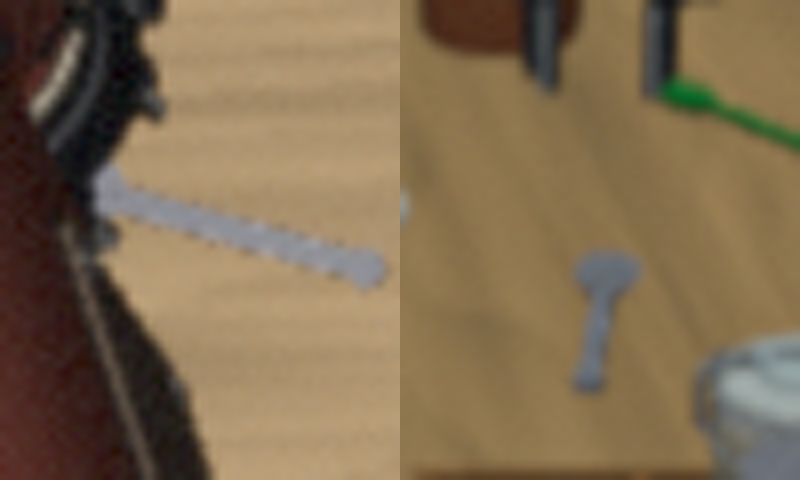

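In the side view the fingers at (262,150) and (278,150) straddle the handle line at (270,178). I go down in steps.

>>> {"fn": "send_rows", "kwargs": {
  "targets": "0 0 0 0 0 0.05 -0.2;0 0 0 0 0 0.06 -0.2;0 0 0 0 0 0.05 -0.2;0 0 0 0 0 0.025 -0.2;0 0 0 0 0 0.01 -0.2;0 0 0 0 0 0 -0.2;0 0 0 0 0 0 -0.2"
}}

```text
clock: 30.78
position: [577.2, 317.8, 22.9]
eef_rot: [[-0.31, -0.951, 0.001], [-0.951, 0.31, 0.001], [-0.001, -0.001, -1.0]]
force: [0.1, -0.5, -0.1]
width: 34.6
finger_force: 0.0
```

>>> {"fn": "send_rows", "kwargs": {
  "targets": "0 0 0 0 0 0.006 -0.2;0 0 0 0 0 0 -0.6;0 0 0 0 0 0 -1;0 0 0 0 0 0 -1;0 0 0 0 0 0 -1;0 0 0 0 0 0 -1"
}}

```text
clock: 31.52
position: [576.5, 317.6, 19.0]
eef_rot: [[-0.31, -0.951, 0.0], [-0.951, 0.31, 0.0], [-0.0, -0.0, -1.0]]
force: [-1.3, 0.2, 4.5]
width: 6.7
finger_force: 59.0
```

>>> {"fn": "send_rows", "kwargs": {
  "targets": "0 0 0 0 0 -0.02 -1;0 0 0 0 0 -0.05 -1;0 0 0 0 0 -0.08 -1;0 0 -0.9 0 0 -0.06 -1;0 0 -0.9 0 0 0 -1;0 0 0 0 0 0 -1"
}}

```text
clock: 32.28
position: [576.6, 317.6, 124.5]
eef_rot: [[-0.189, -0.982, 0.001], [-0.982, 0.189, 0.0], [-0.0, -0.001, -1.0]]
force: [0.0, -0.5, -0.2]
width: 6.5
finger_force: 58.7
```

Run:
```python
from h import *
s=robot.grab_frame('side')
cv2.imwrite('pics/j.png',cv2.resize(s[100:220,200:360],None,fx=5,fy=5,interpolation=2))
go((485.5,16,120),(485.5,16,27))
```

```text
at [576.3 317.5 123.9] h 169.07 tilt [-0.0002 -0.0001] w 6.19332134405235 t 32.325 F [-0.8 -0.5  0.2]
(485.5, 16, 120) total [0.626 0.064 0.008] rows>= 7.0
(485.5, 16, 27) total [-0.    -0.     0.186] rows>= 2.0
```

View pics/j.png

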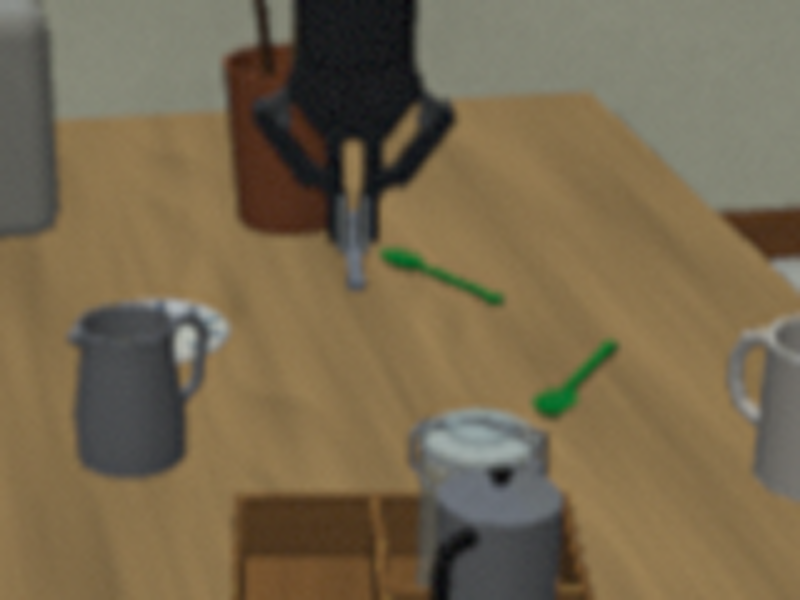

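The spoon is held level at (271,155) in the side view. I carry it high over to the slot, aiming at caddy (−58, 0).

>>> {"fn": "send_rows", "kwargs": {
  "targets": "0 0 0 0 0 -0.06 -1;0 0 0 0.02 0.002 -0.07 -1;0 0 0 0.04 0.005 0 -1;0 0 0 0.07 0.008 0 -1;0 0 0 0.08 0.009 0 -1;0 0 0 0.08 0.009 0 -1;0 0 0 0.08 0.009 0 -1;0 0 0 0.08 0.009 0 -1;0 0 0 0.08 0.009 0 -1;0 0 0 0.06 0.007 0 -1;0 0 0 0.04 0.005 0 -1;0 0 0 0.007 0.002 0 -1"
}}

```text
clock: 33.83
position: [479.7, 10.9, 188.6]
eef_rot: [[-0.191, -0.982, -0.001], [-0.982, 0.191, 0.0], [0.0, 0.001, -1.0]]
force: [0.4, 0.0, -0.2]
width: 6.5
finger_force: 58.7
```

>>> {"fn": "send_rows", "kwargs": {
  "targets": "0 0 0 0 0 0.05 -1;0 0 0 0 0 0.05 -1;0 0 0 0 0 0 -1"
}}

```text
clock: 34.2
position: [478.9, 12.5, 137.4]
eef_rot: [[-0.188, -0.982, -0.004], [-0.982, 0.188, 0.001], [0.0, 0.004, -1.0]]
force: [-0.3, -0.2, 1.0]
width: 6.7
finger_force: 58.7
```

Run:
```python
from h import *
s=robot.grab_frame('side')
cv2.imwrite('pics/k.png',cv2.resize(s[120:270,200:360],None,fx=4,fy=4,interpolation=2))
go((479.8,11.9,26))
```

```text
at [479.7  12.3 138.5] h 169.15 tilt [-0.0017  0.0004] w 5.974738915355729 t 34.25 F [ 1.2  0.2 -0.4]
(479.8, 11.9, 26) total [ 0.001 -0.001  0.225] rows>= 3.0
```

View pics/k.png

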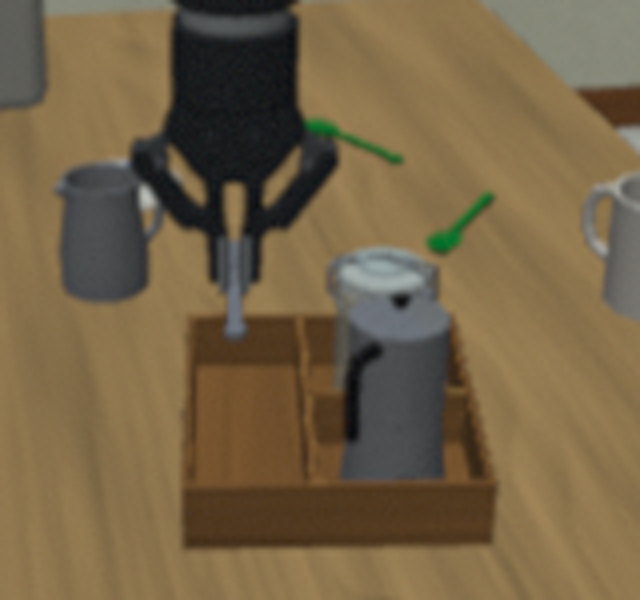

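The pot stands in the −y bay at (300,215) with the canister behind it, and the spoon hangs over the slot at (258,195). I lower the spoon.

>>> {"fn": "send_rows", "kwargs": {
  "targets": "0 0 0 0 0 0.04 -1;0 0 0 0 0 0.06 -1;0 0 0 0 0 0.05 -1;0 0 0 0 0 0.04 -1;0 0 0 0 0 0.02 -1;0 0 0 0 0 0.006 -1;0 0 0 0 0 0 -1;0 0 0 0 0 0 -1"
}}

```text
clock: 35.25
position: [480.7, 11.7, 31.5]
eef_rot: [[-0.188, -0.982, 0.001], [-0.982, 0.188, -0.0], [-0.0, -0.001, -1.0]]
force: [-0.6, -0.2, -0.8]
width: 6.2
finger_force: 58.7
```

>>> {"fn": "send_rows", "kwargs": {
  "targets": "0 0 0 0 0 0.006 -1;0 0 0 0 0 0.004 -1;0 0 0 0 0 0 -1;0 0 0 0 0 0 -1"
}}

```text
clock: 35.75
position: [480.1, 11.7, 25.8]
eef_rot: [[-0.188, -0.982, -0.0], [-0.982, 0.188, 0.0], [0.0, 0.0, -1.0]]
force: [0.8, 0.4, 0.2]
width: 6.2
finger_force: 58.7
```

>>> {"fn": "send_rows", "kwargs": {
  "targets": "0 0 0 0 0 0 -0.6;0 0 0 0 0 0 -0.6;0 0 0 0 0 0 -0.6;0 0 0 0 0 -0.03 -0.6;0 0 0 0 0 -0.06 -0.6;0 0 0 0 0 -0.08 -0.6;0 0 0 0 0 -0.08 -0.6;0 0 0 0 0 -0.09 -0.6;0 0 0 0.05 0 0 -0.6;0 0 0 -0.08 0 0 -0.6;0 0 0 -0.09 0 0 -0.6;0 0 0 -0.09 0 0 -0.6"
}}

```text
clock: 37.25
position: [500.2, 115.9, 195.9]
eef_rot: [[-0.189, -0.982, 0.0], [-0.982, 0.189, 0.0], [-0.0, -0.0, -1.0]]
force: [0.3, -0.8, -0.2]
width: 16.8
finger_force: 0.0
```

>>> {"fn": "send_rows", "kwargs": {
  "targets": "0 0 0 -0.09 0 0 -0.6;0 0 0 -0.09 0 0 -0.6;0 0 0 -0.09 0 0 -0.6;0 0 0 -0.06 0 0 -0.6;0 0 0 -0.03 0 0 -0.6;0 0 0 0 0 0 -0.6"
}}

```text
clock: 38.0
position: [533.7, 291.8, 195.5]
eef_rot: [[-0.187, -0.982, -0.0], [-0.982, 0.187, -0.0], [0.0, 0.0, -1.0]]
force: [0.1, -0.5, 0.1]
width: 17.2
finger_force: 0.0
```

Run:
```python
from h import *
t=robot.grab_frame('top');s=robot.grab_frame('side')
cv2.imwrite('pics/l.png',np.hstack([cv2.resize(t[160:300,225:500],None,fx=1.8,fy=1.8,interpolation=2)[:252,:495],cv2.resize(s[150:290,200:360],None,fx=1.8,fy=1.8,interpolation=2)]))
go()
```

```text
at [533.7 290.6 195.7] h 169.11 tilt [-0.0004 -0.0006] w 17.19766842533129 t 38.1 F [-0.4 -0.1  0.7]
```

View pics/l.png

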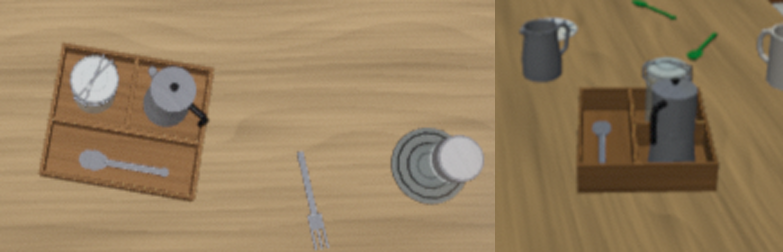

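The final view shows everything in place: canister lid (278,205), pot lid (321,209), spoon in the slot at (293,249), jar on the trivet at (480,248). All released within about 3 mm of their targets. The jug and fork look unmoved. I hand in.

```bash
python3 -c "
from h import *
print(robot.sign_off())"
```

```text
the job is handed in; nothing more can be done
None
```

I handed the job in at about 38 s: canister in the +y bay, moka pot in the −y bay, teaspoon flat in the slot and jar on the trivet, with the milk jug, cake fork and saucer never touched; the sign-off returned no verdict.

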